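# Wedge the loose gel cassette tight

## Task

One of the three gel cassettes in the clamp tray is loose because the gap behind it is wide. Take the tension wedge from its holder, slide it tip first straight down into that wide gap only (do not push it on the two tight ones) until its shoulder sits on the bay and the cassette is pressed flush on its front gasket. A sprung foot pushes the wedge back up, so finish while still holding the wedge pressed fully home; leave the other things on the bench alone.

Things in the scene. Friction and masses are not known exactly. Their poses are not given: they have to be found in the camera images.
- wedge: Grey plastic tension wedge, loose, 28x68x89 mm over all, 40 to 85 g, hanging tip down in its holder. Origin at the tip (z=0), z up. Blade 50 mm wide in y, z 0 to 45 mm: flat back at x=+6 mm, front sloping from x=0 at the tip to x=-7.5 mm at z=41 (6 mm thick at the tip, 13.5 at the top). Shoulder plate 28x68x6 mm at z 45 to 51.
- wedge_shoulder (a point): centre of the underside of the wedge's shoulder plate, 45 mm above the tip; axes as the wedge
- wedge_grip (a point): grip point in the wedge's upright handle, 77 mm above the tip, 26 mm above the shoulder plate's top; axes as the wedge. The handle is 12 mm thick in x, 36 mm in y, z 51 to 89 mm of the wedge, centred on x=y=0: grip it across x
- holder: fixed white open-topped box 30x66x56 mm on a 56x88x4 mm foot, in which the wedge hangs by its shoulder with 1.5 mm or more play round the blade; lift the wedge straight up 50 mm to clear it. Origin at the centre of its underside
- bay_wide: white bay 72 mm wide, 62 mm high, fixed on the tray: of three alike bays, 82 mm apart in a row, in changing order, the one with a loose cassette and wide gap. Origin at its underside, x from front (robot side) to rear, z up. Gap between the rear wall's face at x=+6 mm and the cassette's at x=-4 mm (loose, 10 mm) or -7.5 mm (flush, 13.5 mm); 60 mm long in y, between end cheeks.
- bay_wide_mouth (a point): wide bay's top centre: x=y=0 of the bay, z=62 mm, level with wall and cheek tops (cassette top 2 mm lower); the seated shoulder's underside lies here, the tip 45 mm below. Axes as the bay. Enter with the wedge's axes parallel to these and its origin at x about -2 mm, and end at about -1 mm
- bay_tight_1: like bay_wide, but with a thick fixed cassette already flush: gap only 4 mm, too narrow for the wedge
- bay_tight_2: like bay_wide, but with a thick fixed cassette already flush: gap only 3 mm, too narrow for the wedge
- cassette (a joint): travel of the loose cassette (12 mm thick, 57 mm wide) towards the front: 0 loose and sprung back, 0.0035 m flush on its rubber gasket, which can be squashed on to 0.006 m. Spring 300 N/m, 0.6 N at 0
- foot (a joint): sprung foot in the floor of the wide gap: 0 up (its top 23 mm over the bay's underside), 0.006 m when the wedge is home, where it pushes up with 6 N; pressing the wedge home takes about 6 to 15 N in all
- tray: fixed grey tray 84x262x8 mm under the three bays; origin at the centre of its underside
- petri_dish: bystander: round clear dish, 59 mm across, 15 mm high, loose
- marker: bystander: marker pen, 14x130x12 mm, lying loose
- timer: bystander: white bench timer, 43x68x60 mm, loose
Not all that is in view belongs to the job. What is shaped like the wedge but blue or yellow is not meant.

How it is judged (in metres and radians):
On the way:
1. the wedge's tip is at least 10 mm down in the wide gap (z of wedge_shoulder in the frame of bay_wide_mouth below 0.035 m and x of wedge_shoulder in the frame of bay_wide_mouth between -0.016 and 0.016 m and y of wedge_shoulder in the frame of bay_wide_mouth between -0.008 and 0.008 m), for 0.1 s.
At the end, for the whole second after the job is handed in: the robot still holds the wedge (finger contact over 3 N) with its shoulder within 2 mm of the wide bay's top, within 16 mm across and 8 mm along the gap, upright within 0.06 rad, at rest, and the loose cassette is flush: its joint is over 3.0 mm (z of wedge_shoulder in the frame of bay_wide_mouth between -0.003 and 0.002 m and x of wedge_shoulder in the frame of bay_wide_mouth between -0.016 and 0.016 m and y of wedge_shoulder in the frame of bay_wide_mouth between -0.008 and 0.008 m and angle between wedge's own z axis and vertical below 0.06 rad and value of joint cassette above 0.003 m and contact force between the fingers and wedge above 3 N and linear speed of wedge below 0.02 m/s); the arm keeps its last pose, push and grip.
It fails at once if the wedge is pushed on a tight bay with more than 8 N (contact force between wedge and bay_tight_1 above 8 N or contact force between wedge and bay_tight_2 above 8 N).
It fails at once if a bystander (petri dish, marker, timer) is moved more than 30 mm (distance of any of petri_dish, marker, timer from where it was at the start of the episode above 0.03 m).
It also fails if it takes over 35 s, if anything falls off the work surface, if the arm or the gripper's body presses on something with over 40 N, if the wrist force passes 120 N, or if a joint passes its speed limit or range.

## Robot

A 6-joint arm with a two-finger parallel gripper is mounted at the origin on a cart in front of the work surface, level with it; the furniture and walls round the work are solid. World frame = base frame: x ahead of the robot, y to its left, z up, the work surface at z = 0. Lengths are in mm, angles in degrees, forces in N, time in s.
With the tool pointing down it reaches from about 275 to 750 mm from the base axis. Payload 10.2 kg.
Tool frame: the origin (TCP) lies between the finger pads; the fingertips stand bot.finger_overhang ahead of it and the grasp point (between the pads) is the TCP (bot.finger_overhang is the distance from the TCP to the fingertips, in mm); z points along the fingers, y is the line along which they close (so a half turn about z gives the same grasp; the last joint's range is limited). The gripper opens to 85 mm and grips with 20 to 120 N. Pads are 22 mm wide; open, the fingers measure 114 mm over their backs; the gripper's body (76 mm by 85 mm) begins 54 mm behind the grasp point. The pads swing forward as they close: fully open they stand 13 mm farther back than shut.
Start: joints at [-81.44, 17.928, 85.812, -0, 76.261, -12.8], TCP at [191.206, -488.95, 250.294] pointing down, gripper open.
Joint ranges: [-168.41, 168.41], [-55.51, 124.54], [10.69, 146.95], [-70.63, 250.63], [1, 178], [-165.06, 165.06]. Speed limits (degrees/s): [136.94, 136.94, 172.46, 180, 180, 180].

## Interface

Orientations are given as [roll, pitch, yaw] about the fixed x, y, z axes, in that order (R = Rz(yaw) Ry(pitch) Rx(roll)).
In Python, from cell import bot gives the robot as it stands. The module is installed in compiled form; this text tells all that it offers.
- The arm moves only by the shell command python3 -m jog 'ROWS' [FORCE]. ROWS is JSON, one flat list of numbers, 5 for each row, row after row: the finger opening in m, from 0 to 0.0854, then the shift along the tool's x, y, z in m, then the turn about the tool's z in units of 6 degrees (1.0 is 6 degrees). A call has 1 to 5 rows; each row shifts and turns the commanded pose from where the row before left it, along the tool's axes as they then stand; what a row does not reach is not made up. A row lasts 1/12 s, in which the tool goes at most 41.7 mm and 7.16 degrees, less where a joint would pass 70% of its speed; a pose out of reach is approached as far as the arm can. A call is refused whole if a number of a shift passes 0.0417 or a number of a turn 1, either way. A call with a gripper value outside its range is refused whole. The fingers move at their own pace and stop on an object; FORCE is the grip in N (left out, the last holds). Time passes only in rows, so rows that do not move let the fingers close. It gives the time, the measured TCP pose, the force, the opening and the grip force at its end, in the units of the state.
- bot.get_obs(): the state, without advancing time (a new reading comes with each control period).
- bot.camera(name): name is "side" or "top" or "wrist"; returns the picture (420x560x3 uint8, red, green, blue); there is no depth.
- bot.camera_model(name): a dict with "intrinsics" (3x3 intrinsics, pixels), "position" and "rotation" of the camera in the world. Camera axes: x right, y up, looking along -z (the intrinsics and any distortion apply to the point x, -y, -z); pixel columns grow to the right and rows downward; lengths in mm; the calibration is good to about 2 mm. The wrist camera is an equidistant fisheye: a pixel r from the principal point sees the ray r / f radians off the axis. A picture is of the moment at which its call begins: read the wrist's pose just before it. camera_model takes no time and is no camera call; for the wrist camera it gives the pose at the moment of the call.
- bot.sign_off(): hands the job in; it is judged then, once.
Trained networks look in the newest picture that a camera, given by its name, has taken for a name from the list of things; names that differ only in an ending like _2 or _b are one class to them, and where a whole thing is asked for, a point or a joint stands for the part that bears it (a point fixed in the world has none). Each returns a list of dicts, best first, with "p" (0 to 1); they miss things now and then, are a little off and sometimes report something else, mostly with a low value. They report only what shows in the picture. A call takes as long as a camera call. They do not tell look-alikes from the thing itself.
- bot.search_frame(camera, target): "at" ([column, row] in pixels, amid what is visible of it).
- bot.regions_of(camera, target): "region" (420x560 bool, what is visible of it) and "at" ([column, row] in pixels, amid what is visible of it).
- bot.tip_of(camera, target): "at" ([column, row] in pixels: a listed point, or the origin of a listed thing).
The state is a dict: "clock": time; "qpos": joint angles; "qvel": joint speeds; "joint_efforts": joint torques, N m; "tcp_pos": TCP position; "tcp_rot": TCP orientation; "ft_force": force on the tool from outside, world axes, zero at the start; "ft_torque": the same for the moment, N m; "grip_width": opening from 0.0 (shut) to 1.0 (fully open); "grip_force": force on a finger pad.
Only numpy, scipy, OpenCV 4.12 (cv2) and the standard library are available. Lean on these libraries where they do the work, as an engineer would, in place of code of your own. Each camera call takes 0.05 s, during which the arm holds its last target. There are 200 camera calls.

## Working session

There is one attempt and no reset: what is moved stays moved. The work goes in short steps, Python scripts to look and compute and a shell command to move; the robot and the scene stay as the last step left them, time stands still between calls to the robot, and variables do not carry over. Pictures are saved under pics/ and viewed, at most 10 in all, crops included, and the job is handed in when it is done.

```bash
mkdir -p pics; cat > h.py <<'E'
import numpy as np, cv2
from cell import bot
def ray(cam,uv,m=None):
    m=m or bot.camera_model(cam);K=np.array(m["intrinsics"]);R=np.array(m["rotation"])
    x=(uv[0]-K[0,2])/K[0,0];y=(uv[1]-K[1,2])/K[1,1]
    if cam=="wrist":
        t=np.hypot(x,y);s=np.sin(t)/max(t,1e-9);d=np.array([x*s,-y*s,-np.cos(t)])
    else: d=np.array([x,-y,-1.])
    return np.array(m["position"]),R@(d/np.linalg.norm(d))
def atz(cam,uv,z,m=None):
    p,d=ray(cam,uv,m);return p+d*(z-p[2])/d[2]
def tri(rays):
    A=sum(np.eye(3)-np.outer(d,d) for p,d in rays);b=sum((np.eye(3)-np.outer(d,d))@p for p,d in rays)
    return np.linalg.solve(A,b)
def save(cam,n):
    im=bot.camera(cam);cv2.imwrite(f"pics/{n}.png",im[:,:,::-1]);return im
E
python3 - <<'E'
from h import *
np.set_printoptions(precision=1,suppress=True)
ims=[save(c,c+"0") for c in("top","side","wrist")]
cv2.imwrite("pics/ts.png",np.hstack([i[:,:,::-1] for i in ims[:2]])[:, :])
for c in("top","side"):
    m=bot.camera_model(c);print(c,np.array(m["position"]),np.array(m["rotation"]).tolist(),m["intrinsics"])
    for t in("wedge_grip","wedge","wedge_shoulder","holder","bay_wide","bay_wide_mouth","tray"):
        print(t,[(np.round(r["at"],1).tolist(),round(r["p"],2)) for r in bot.tip_of(c,t)][:5])
print(bot.get_obs(),bot.finger_overhang)
E
```

```text
top [ 378.5  -45.5 1102.4] [7.52819540879003, -1.1117876677189447, -88.38042720337104] [[406.7   0.  275. ]
 [  0.  406.7 212.6]
 [  0.    0.    1. ]]
wedge_grip [([423.5, 238.8], 0.84), ([368.9, 231.3], 0.8), ([399.0, 188.7], 0.76)]
wedge [([376.4, 197.2], 0.94), ([396.0, 233.7], 0.91), ([359.2, 233.8], 0.78)]
wedge_shoulder [([391.1, 187.4], 0.84), ([362.8, 226.8], 0.78), ([411.7, 237.9], 0.75)]
holder [([362.4, 235.7], 0.81)]
bay_wide [([252.0, 185.2], 0.82)]
bay_wide_mouth []
tray [([227.1, 186.4], 0.9)]
side [-458.   549.7  573.4] [66.2293330375292, -1.2819848998775212, -120.97930876176785] [[449.7   0.  281. ]
 [  0.  449.7 211.4]
 [  0.    0.    1. ]]
wedge_grip [([359.8, 194.2], 0.39)]
wedge []
wedge_shoulder [([358.6, 207.9], 0.46)]
holder []
bay_wide [([251.7, 220.6], 0.95)]
bay_wide_mouth [([251.7, 202.2], 0.93)]
tray [([226.7, 233.0], 0.96)]
{'clock': 0.85, 'qpos': array([-81.4,  17.9,  85.8,  -0. ,  76.3, -12.8]), 'qvel': array([ 0.1,  0.1, -0.1, -0.1,  0.1, -0. ]), 'joint_efforts': array([  0. , -41.2, -26. ,  -0. ,   0. ,  -0. ]), 'tcp_pos': array([ 191.2, -488.9,  250.3]), 'tcp_rot': array([-180. ,   -0. ,   21.4]), 'ft_force': array([0.1, 0.5, 0.6]), 'ft_torque': array([-0.,  0., -0.]), 'grip_force': 0.0, 'grip_width': 0.9968823879767621} 19.0
```

View pics/top0.png

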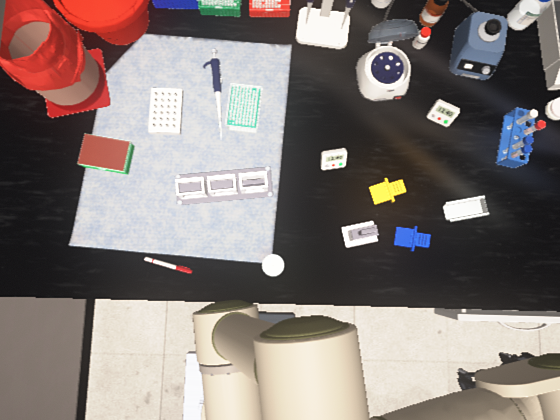

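View pics/side0.png

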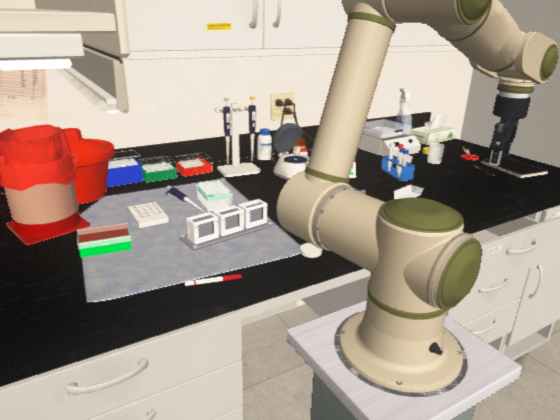

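The top view shows the grey wedge in its holder at (361,234), with blue and yellow look-alikes at (412,238) and (387,190). The tray's three bays are at (190,186), (221,184) and (255,181). The side view shows the bays from (203,230) to (256,213), with the wedge hidden behind the arm.

```bash
sed -i 's/R=np.array(m\["rotation"\])/R=Rot.from_euler("xyz",m["rotation"],degrees=True).as_matrix()/; s/^import numpy as np, cv2/import numpy as np, cv2\nfrom scipy.spatial.transform import Rotation as Rot/' h.py
python3 - <<'E'
from h import *
np.set_printoptions(precision=1,suppress=True)
bot.camera("top");bot.camera("side")
print("grip",atz("top",[368.9,231.3],88), "should",atz("top",[362.8,226.8],56),"holder",atz("top",[362.4,235.7],0))
print("bay tri",tri([ray("top",[252,185.2]),ray("side",[251.7,220.6])]),"mouth side z70",atz("side",[251.7,202.2],70),"tray",tri([ray("top",[227.1,186.4]),ray("side",[226.7,233])]))
def rect(t,z):
    for r in bot.regions_of("top",t)[:3]:
        g=r["region"];v,u=np.nonzero(g)
        P=np.array([atz("top",q,z)[:2] for q in zip(u,v)],np.float32)
        (c,s,a)=cv2.minAreaRect(P); print(t,round(r["p"],2),np.array(r["at"]),np.array(c),np.array(s),round(a,1))
for t,z in(("holder",60),("wedge",60),("tray",8),("bay_wide",70),("bay_tight_1",70),("petri_dish",15),("marker",12),("timer",60)): rect(t,z)
E
```

```text
grip [ 473.1 -298.5   88. ] should [ 487.3 -290.6   56. ] holder [ 468.7 -302.6    0. ]
bay tri [595.    2.1  20.5] mouth side z70 [613.1  -7.3  70. ] tray [596.9  76.   -3.8]
holder 0.92 [353.9 237.5] [ 469.3 -279.8] [55.7 86.5] 14.3
wedge 0.71 [388.2 190. ] [ 586.7 -355.4] [57.8 88.1] 8.9
wedge 0.69 [411.3 236.7] [ 462.  -417.2] [88.4 57.3] 89.4
wedge 0.58 [363.7 230. ] [ 474.1 -293.9] [27.7 67.3] 13.0
tray 0.88 [235.8 195.4] [595.   78.5] [ 84.6 261.5] 7.4
tray 0.5 [188.5 187.4] [585.7 167. ] [56.5 84.2] 4.8
tray 0.36 [361.3 228.9] [ 478.6 -306.4] [29.7 69.2] 13.0
bay_wide 0.95 [253.1 182.3] [595.   -3.7] [55.3 69.9] 1.9
bay_tight_1 0.91 [221.4 182.9] [585.2  75.9] [56.5 75.4] 7.6
bay_tight_1 0.8 [189.3 187.5] [574.5 154.8] [54.8 79.3] 7.2
bay_tight_1 0.53 [249.6 182.6] [594.9  -3.8] [55.2 69.8] 2.3
petri_dish 0.86 [272.1 265.8] [384.  -62.4] [55.3 55.8] 1.7
marker 0.57 [169.6 265.8] [376.8 215.3] [129.5  13.2] 75.9
marker 0.23 [333.5 160.3] [ 679.1 -219.6] [49.6 74.2] 8.4
marker 0.22 [252.6 182.2] [606.2  -0.3] [57.8 73.5] 6.9
timer 0.95 [332.7 162.4] [ 666.  -213.4] [50.4 70.7] 10.3
```

```bash
python3 - <<'E'
import cv2,numpy as np
a=cv2.imread("pics/top0.png")
b=cv2.resize(a[160:215,165:285],None,fx=6,fy=6,interpolation=3);c=cv2.resize(a[215:260,335:440],None,fx=6,fy=6,interpolation=3)
o=np.zeros((600,720,3),np.uint8);o[:330]=b;o[330:600,:630]=c;cv2.imwrite("pics/crop.png",o)
E
```

```text
(no output)
```

View pics/crop.png

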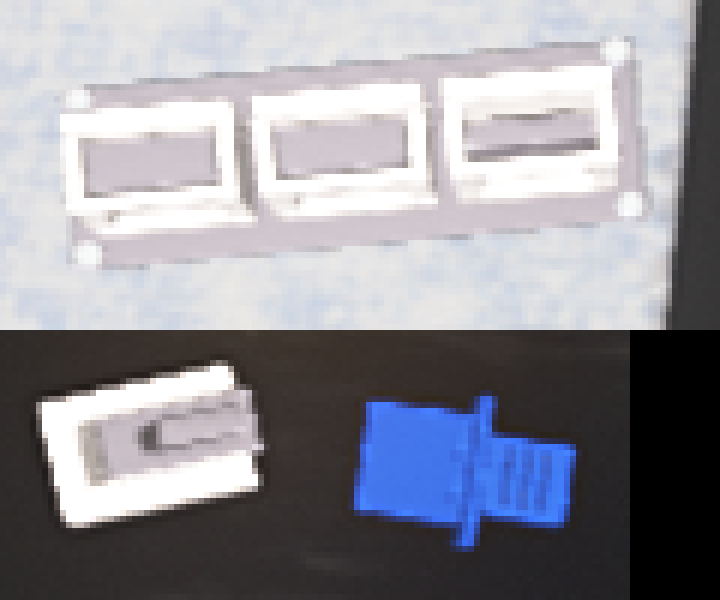

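```bash
python3 -m jog '[0.085,0.0333,-0.0074,0,0,0.085,0.0333,-0.0074,0,0,0.085,0.0333,-0.0074,0,0,0.085,0.0333,-0.0074,0,0,0.085,0.0333,-0.0074,0,0]'
python3 -m jog '[0.085,0.0333,-0.0074,0,0,0.085,0.0333,-0.0074,0,0,0.085,0.0333,-0.0074,0,0,0.085,0.0333,-0.0074,0,0,0.085,0.0333,-0.0074,0,0]'
python3 -m jog '[0.085,0,0,0,-0.97,0.085,0,0,0,-0.97,0.085,0,0,0,-0.97,0.085,0,0,0,-0.97,0.085,0,0,0,-0.97]'
python3 -m jog '[0.085,0,0,0,-0.97,0.085,0,0,0,-0.97,0.085,0,0,0,-0.97,0.085,0,0,0,-0.97,0.085,0,0,0,-0.97]'
python3 -m jog '[0.085,0,0,0,-0.97,0.085,0,0,0,-0.97,0.085,0,0,0,-0.97,0.085,0,0,0,-0.97,0.085,0,0,0,0]'
python3 - <<'E'
from h import *
np.set_printoptions(precision=1,suppress=True)
o=bot.get_obs();print(o["tcp_pos"],o["tcp_rot"],o["qpos"],o["clock"])
m=bot.camera_model("wrist");print(m)
save("wrist","w1")
for t in("wedge_grip","wedge","wedge_shoulder","holder"):
    print(t,[(np.round(r["at"],1).tolist(),round(r["p"],2)) for r in bot.tip_of("wrist",t)][:4])
    for r in bot.tip_of("wrist",t)[:4]:
        print([atz("wrist",r["at"],z,m)[:2] for z in(0,60,92)])
E
```

```text
clock: 1.77
tcp_pos: [333.9, -392.8, 250.4]
tcp_rot: [180.0, -0.0, 21.3]
ft_force: [0.0, -0.7, 0.6]
grip_width: 0.998
grip_force: 0.0
clock: 2.18
tcp_pos: [475.6, -297.5, 250.4]
tcp_rot: [180.0, -0.0, 21.4]
ft_force: [1.4, 0.0, -1.1]
grip_width: 0.998
grip_force: 0.0
clock: 2.6
tcp_pos: [474.4, -298.7, 250.2]
tcp_rot: [-180.0, 0.0, 50.8]
ft_force: [0.6, -0.9, 0.3]
grip_width: 0.999
grip_force: 0.0
clock: 3.02
tcp_pos: [474.4, -298.8, 250.3]
tcp_rot: [-180.0, -0.0, 79.8]
ft_force: [-0.1, 0.3, -0.1]
grip_width: 0.993
grip_force: 0.0
clock: 3.43
tcp_pos: [474.4, -298.8, 250.2]
tcp_rot: [-180.0, -0.0, 103.0]
ft_force: [-0.0, -0.6, 0.3]
grip_width: 0.997
grip_force: 0.0
[ 474.4 -298.8  250.2] [-180.   -0.  103.] [-44.2  22.5  79.5   0.   78.1 -57.2] 3.4333
{'intrinsics': array([[325.2,   0. , 285.2],
       [  0. , 325.2, 206.5],
       [  0. ,   0. ,   1. ]]), 'position': array([ 455.1, -218.4,  373.1]), 'rotation': array([-18.7,  -0. ,  13. ])}
wedge_grip [([248.8, 294.6], 0.78), ([366.4, 275.7], 0.74), ([287.7, 187.5], 0.55)]
[array([ 463.9, -477.4]), array([ 462.5, -435.7]), array([ 461.7, -413.5])]
[array([ 613.7, -413.2]), array([ 588.2, -381.8]), array([ 574.6, -365.1])]
[array([ 481.4, -317.4]), array([ 477.2, -301.5]), array([ 474.9, -293. ])]
wedge [([286.9, 169.7], 0.79), ([360.3, 214.8], 0.74), ([266.7, 240.1], 0.69)]
[array([ 475.5, -296.5]), array([ 472.3, -284. ]), array([ 470.5, -277.3])]
[array([ 577.4, -330.9]), array([ 557.7, -312.8]), array([ 547.2, -303.1])]
[array([ 471.2, -390.2]), array([ 468.6, -362.5]), array([ 467.2, -347.8])]
wedge_shoulder [([287.8, 179.1], 0.93), ([255.1, 274.5], 0.8), ([366.5, 249.1], 0.79)]
[array([ 479.1, -307.4]), array([ 475.3, -293.1]), array([ 473.2, -285.4])]
[array([ 466.4, -443.2]), array([ 464.6, -407.1]), array([ 463.6, -387.8])]
[array([ 600.4, -374.6]), array([ 577. , -349.5]), array([ 564.6, -336.1])]
holder []
```

View pics/w1.png

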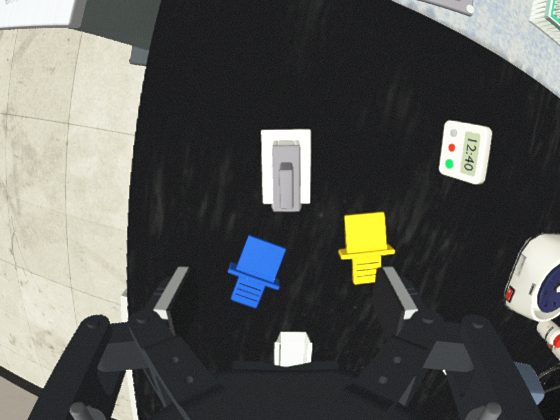

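The wrist picture shows the grey wedge upright in the holder at (287,180), between blue (258,270) and yellow (366,250). It lines up with the finger plane, so I'm descending.

```bash
python3 -m jog '[0.04,0.0049,0.0010,0.035,0,0.04,0,0,0.035,0,0.04,0,0,0.035,0,0.04,0,0,0.02,0,0.04,0,0,0,0]' 60
python3 - <<'E'
from h import *
np.set_printoptions(precision=1,suppress=True)
o=bot.get_obs();print(o["tcp_pos"],o["tcp_rot"])
m=bot.camera_model("wrist")
save("wrist","w2")
for t,z in(("wedge_grip",92),("wedge_shoulder",60)):
    for r in bot.tip_of("wrist",t)[:3]: print(t,r["p"],r["at"],atz("wrist",r["at"],z,m))
E
```

```text
clock: 4.3
tcp_pos: [472.7, -292.3, 121.1]
tcp_rot: [-179.7, -0.4, 102.8]
ft_force: [-1.0, 0.1, -1.0]
grip_width: 0.469
grip_force: 0.0
[ 472.7 -292.3  121.1] [-179.7   -0.4  102.8]
wedge_grip 0.9 [235.0, 372.4] [ 458.2 -384.2   92. ]
wedge_grip 0.85 [287.5, 259.1] [ 472.8 -290.1   92. ]
wedge_shoulder 0.78 [244.2, 350.9] [ 462.5 -392.9   60. ]
wedge_shoulder 0.61 [285.2, 237.1] [ 471.8 -291.7   60. ]
wedge_shoulder 0.6 [395.8, 315.7] [ 565.4 -336.6   60. ]
```

View pics/w2.png

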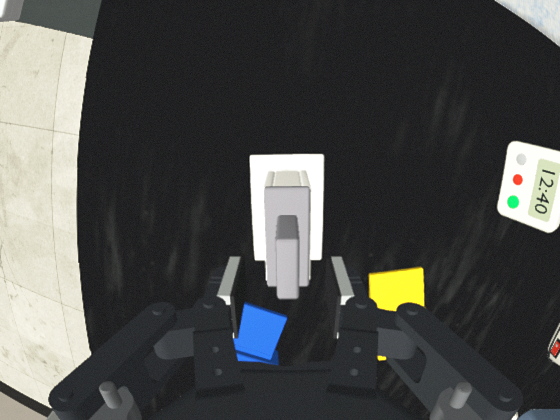

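The handle is centred between the fingers at (288,265), so I'm descending and closing.

```bash
python3 -m jog '[0.04,0.001,0,0.015,0,0.04,0,0,0.014,0,0.04,0,0,0,0,0.0,0,0,0,0,0.0,0,0,0,0]' 60
python3 -m jog '[0,0,0,0,0,0,0,0,0,0,0,0,0,0,0,0,0,0,0,0,0,0,0,0,0]' 60
```

```text
clock: 4.87
tcp_pos: [474.7, -293.4, 98.1]
tcp_rot: [179.9, 0.1, 102.8]
ft_force: [0.0, -0.1, 0.8]
grip_width: 0.197
grip_force: 0.0
clock: 5.28
tcp_pos: [474.7, -293.4, 98.1]
tcp_rot: [179.9, 0.1, 102.8]
ft_force: [-0.6, 1.2, 7.0]
grip_width: 0.123
grip_force: 59.3
```

```bash
python3 -m jog '[0,0,0,-0.015,0,0,0,0,-0.02,0,0,0,0,-0.03,0,0,0,0,-0.03,0,0,0,0,-0.02,0]' 60
python3 -m jog '[0,0,0,0,0]' 60
python3 - <<'E'
from h import *
np.set_printoptions(precision=1,suppress=True)
o=bot.get_obs();print(o["tcp_pos"],o["tcp_rot"])
m=bot.camera_model("wrist")
a=save("wrist","w3")
c=save("top","t3")[150:260,310:450]
d=save("side","s3")[130:240,300:440]
cv2.imwrite("pics/w3c.png",np.hstack([cv2.resize(a[150:360,180:400],(400,382)),cv2.resize(c,(400,382))])[:,:,::-1])
for t in("wedge_grip","wedge_shoulder","wedge"):
    for k in("wrist","top"):
      for r in bot.tip_of(k,t)[:3]: print(k,t,r["p"],r["at"])
E
```

```text
clock: 5.7
tcp_pos: [474.5, -293.1, 214.8]
tcp_rot: [179.9, 0.2, 102.8]
ft_force: [0.5, -0.1, -0.0]
grip_width: 0.128
grip_force: 58.7
clock: 5.78
tcp_pos: [475.2, -293.8, 216.4]
tcp_rot: [179.7, 0.4, 102.8]
ft_force: [0.9, -1.1, 0.3]
grip_width: 0.128
grip_force: 58.7
[ 475.2 -293.8  216.4] [179.7   0.4 102.8]
wrist wedge_grip 0.79 [371.4, 287.1]
wrist wedge_grip 0.72 [284.3, 281.4]
wrist wedge_grip 0.72 [241.6, 309.7]
top wedge_grip 0.67 [399.8, 188.3]
top wedge_grip 0.63 [422.2, 238.8]
wrist wedge_shoulder 0.87 [250.2, 292.5]
wrist wedge_shoulder 0.72 [370.3, 263.4]
wrist wedge_shoulder 0.71 [286.2, 251.3]
top wedge_shoulder 0.56 [386.9, 188.9]
top wedge_shoulder 0.51 [190.9, 186.8]
top wedge_shoulder 0.4 [413.2, 242.2]
wrist wedge 0.78 [366.1, 226.0]
wrist wedge 0.75 [287.9, 252.3]
wrist wedge 0.71 [287.6, 221.6]
top wedge 0.74 [372.8, 197.7]
top wedge 0.57 [395.3, 236.5]
```

View pics/w3c.png

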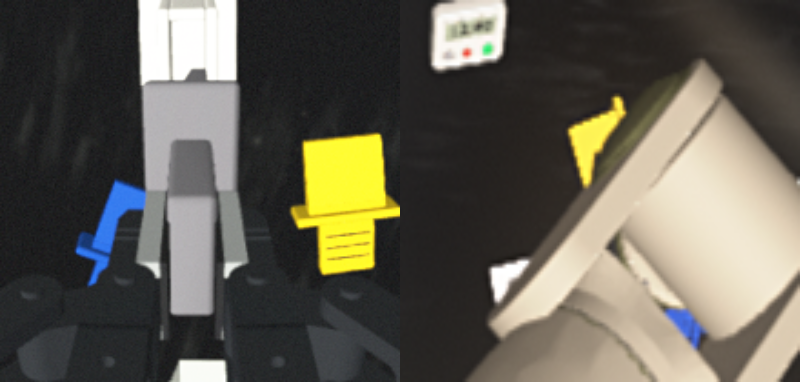

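```bash
python3 -m jog '[0,0.02,0.02,0,0,0,0.023,0.022,0,0,0,0.025,0.023,0,0,0,0.025,0.023,0,0,0,0.025,0.023,0,0]' 60
python3 -m jog '[0,0.025,0.023,0,0,0,0.023,0.022,0,0,0,0.018,0.018,0,0,0,0,0,0,0.9,0,0,0,0,0]' 60
python3 - <<'E'
from h import *
np.set_printoptions(precision=1,suppress=True)
o=bot.get_obs();print(o["tcp_pos"],o["tcp_rot"],o["ft_force"])
m=bot.camera_model("wrist");print(m["position"],m["rotation"])
a=save("wrist","w4")
for t,z in(("wedge_grip",o["tcp_pos"][2]),("wedge_shoulder",150),("wedge",120),("bay_wide_mouth",70),("bay_wide",8),("bay_tight_1",8)):
      for r in bot.tip_of("wrist",t)[:3]: print(t,r["p"],r["at"],atz("wrist",r["at"],z,m))
for t in("bay_wide","bay_tight_1","cassette"):
      for r in bot.regions_of("wrist",t)[:3]: print(t,r["p"],r["at"],atz("wrist",r["at"],70,m))
E
```

```text
clock: 6.65
tcp_pos: [556.6, -151.6, 211.0]
tcp_rot: [-180.0, -0.0, 102.8]
ft_force: [-0.1, -1.2, -1.5]
grip_width: 0.127
grip_force: 58.7
clock: 7.07
tcp_pos: [603.1, -73.4, 210.7]
tcp_rot: [-180.0, -0.0, 97.4]
ft_force: [0.3, 0.2, -1.1]
grip_width: 0.128
grip_force: 58.7
[603.1 -73.4 210.7] [-180.    -0.    97.4] [ 0.3  0.2 -1.1]
[591.9   8.4 333.6] [-18.7  -0.    7.4]
wedge_grip 0.62 [285.0, 279.8] [601.6 -66.6 210.7]
wedge_grip 0.44 [171.2, 403.3] [ 542.3 -173.2  210.7]
wedge_shoulder 0.76 [288.0, 249.3] [605.3 -81.  150. ]
wedge_shoulder 0.58 [286.1, 222.3] [601.7 -63.1 150. ]
wedge_shoulder 0.37 [170.0, 395.5] [ 517.9 -249.8  150. ]
wedge 0.82 [286.0, 221.7] [603.2 -74.3 120. ]
bay_wide_mouth 0.94 [298.5, 114.0] [603.9  -1.1  70. ]
bay_wide 0.82 [297.2, 109.4] [604.9   1.1   8. ]
bay_tight_1 0.62 [298.5, 34.0] [596.2  77.1   8. ]
bay_wide 0.68 [294.4, 110.9] [600.3   1.   70. ]
bay_tight_1 0.65 [293.7, 33.5] [591.6  63.9  70. ]
bay_tight_1 0.17 [160.5, 309.0] [ 487.4 -210.2   70. ]
cassette 0.65 [289.5, 115.2] [596.9  -3.   70. ]
```

View pics/w4.png

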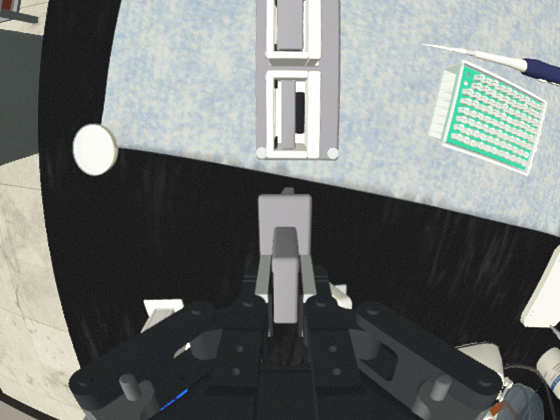

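The wide gap shows dark at about (300,112), behind the cassette at (289,115). The blade tip peeps out at (289,190), right of the plate centre at 285, so the flat back faces the rear as it should. I'll zoom in on both.

```bash
python3 - <<'E'
import cv2
a=cv2.imread("pics/w4.png")[60:200,250:345]
cv2.imwrite("pics/w4z.png",cv2.resize(a,None,fx=4.2,fy=4.2,interpolation=cv2.INTER_CUBIC))
g=cv2.cvtColor(cv2.imread("pics/w4.png"),6)
for r in(95,105,112,120,130): print(r,g[r,262:332].tolist())
for c in(298,301,304):print(c,g[70:160,c].tolist())
for r in(186,188,190,192): print(r,g[r,275:305].tolist())
print(g[210,250:320].tolist())
E
```

```text
95 [179, 180, 178, 185, 235, 255, 255, 255, 255, 255, 248, 209, 215, 196, 255, 255, 255, 255, 255, 220, 181, 187, 185, 183, 182, 182, 185, 183, 182, 181, 183, 182, 157, 100, 56, 46, 51, 45, 46, 48, 43, 39, 108, 227, 226, 226, 248, 255, 255, 255, 255, 254, 254, 254, 254, 254, 255, 249, 185, 175, 178, 178, 176, 179, 179, 175, 179, 178, 179, 177]
105 [178, 176, 174, 181, 230, 255, 255, 255, 255, 255, 248, 210, 229, 205, 255, 255, 255, 255, 255, 218, 183, 182, 182, 185, 183, 182, 181, 181, 181, 179, 182, 185, 156, 99, 50, 41, 44, 48, 48, 42, 39, 34, 101, 229, 227, 225, 245, 255, 255, 255, 255, 255, 254, 254, 254, 255, 255, 250, 199, 174, 175, 177, 178, 175, 178, 178, 181, 179, 179, 177]
112 [177, 177, 179, 178, 220, 255, 255, 255, 255, 255, 248, 209, 229, 215, 255, 255, 255, 255, 255, 217, 179, 180, 183, 180, 180, 181, 184, 183, 178, 180, 178, 180, 155, 97, 47, 45, 47, 46, 42, 45, 43, 36, 97, 222, 227, 227, 247, 255, 255, 255, 255, 254, 254, 254, 254, 255, 255, 244, 194, 181, 176, 177, 177, 178, 178, 179, 180, 177, 178, 178]
120 [178, 181, 177, 179, 217, 255, 255, 255, 255, 255, 248, 215
[... 2042 characters left out ...]
27, 30, 27, 27, 28, 38, 73, 101, 98, 102, 97, 98, 96, 91, 93, 75, 32, 27, 26, 26, 30, 30, 34, 32, 30, 29, 28]
190 [25, 34, 29, 27, 32, 27, 29, 50, 81, 98, 100, 100, 100, 100, 96, 94, 95, 95, 75, 39, 29, 30, 28, 33, 32, 30, 26, 25, 30, 31]
192 [24, 22, 27, 29, 26, 33, 58, 90, 101, 99, 100, 100, 96, 98, 96, 99, 98, 93, 79, 49, 27, 28, 26, 26, 26, 19, 23, 31, 30, 22]
[29, 32, 26, 22, 24, 30, 25, 40, 110, 174, 183, 177, 178, 179, 177, 181, 176, 178, 178, 179, 178, 178, 177, 179, 178, 176, 175, 176, 179, 176, 177, 177, 176, 176, 175, 175, 176, 177, 176, 177, 175, 178, 176, 178, 177, 173, 176, 173, 177, 174, 174, 175, 173, 175, 175, 179, 176, 175, 167, 143, 118, 82, 34, 26, 34, 26, 31, 28, 30, 26]
```

View pics/w4z.png

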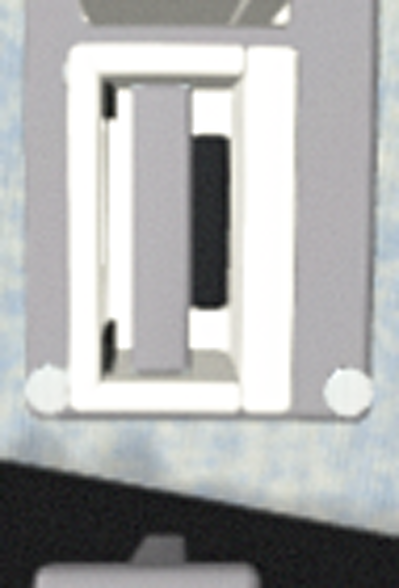

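```bash
python3 - <<'E'
from h import *
np.set_printoptions(precision=2,suppress=True)
m=bot.camera_model("wrist");T=bot.get_obs()["tcp_pos"]
th=np.radians(7.4);ex=np.array([np.cos(th),np.sin(th),0]);ey=np.array([-np.sin(th),np.cos(th),0])
def f(n,u,v,z):
    p=atz("wrist",(u,v),z,m);d=p-T;print(n,"world",p,"rel TCP in bay axes",d@ex,d@ey)
for v in(85,100,112,130,145):f("rear wall x=+6",307.9,v,70)
for v in(95,112,130):f("cass edge x=-4",294.6,v,68)
f("cheek in top",300,78,70);f("cheek in bot",300,151,70);f("out top",300,70.5,70);f("out bot",300,158,70)
f("front outer",266.5,112,70);f("rear outer",319.7,112,70)
zt=T[2]-83.1
f("tip back x=6",293.3,189,zt);f("tip front x=0 y25",284,188,zt);f("tip end",289,187.5,zt)
f("plate L",257.7,210,zt+51);f("plate R",309.8,210,zt+51);f("plate far",285,194.5,zt+51)
# top/side cross check
bot.camera("top");bot.camera("side")
a=[r["at"] for r in bot.tip_of("side","bay_wide_mouth")[:1]];print(a,[atz("side",q,70) for q in a])
g=[r for r in bot.regions_of("top","tray")[:1]]
print([r["at"] for r in bot.tip_of("top","bay_wide_mouth")])
E
```

```text
rear wall x=+6 world [607.89  21.74  70.  ] rel TCP in bay axes 17.571570056148136 95.26263242330211
rear wall x=+6 world [609.54   9.64  70.  ] rel TCP in bay axes 17.65404785602619 83.04654732160027
rear wall x=+6 world [610.88  -0.04  70.  ] rel TCP in bay axes 17.738734745835078 73.27728966242881
rear wall x=+6 world [612.94 -14.61  70.  ] rel TCP in bay axes 17.897663695783198 58.56672517831006
rear wall x=+6 world [614.69 -26.85  70.  ] rel TCP in bay axes 18.060314983738785 46.19757482784661
cass edge x=-4 world [598.52  12.22  68.  ] rel TCP in bay axes 7.058490979004608 87.02573411286073
cass edge x=-4 world [600.37  -1.59  68.  ] rel TCP in bay axes 7.1093001812606555 73.10049263542413
cass edge x=-4 world [602.34 -16.26  68.  ] rel TCP in bay axes 7.178565026415509 58.29759155050598
cheek in top world [600.9  26.5  70. ] rel TCP in bay axes 11.25347535650931 100.88082783761251
cheek in bot world [608.98 -32.67  70.  ] rel TCP in bay axes 11.64597566597226 41.16419975288464
out top world [600.09  32.58  70.  ] rel TCP in bay axes 11.236014820019287 107.01858325815914
out bo
[... 222 characters left out ...]
.  ] rel TCP in bay axes 27.269775229483244 73.44223213694903
tip back x=6 world [604.27 -49.54 128.26] rel TCP in bay axes 4.800563743742346 25.040878091757445
tip front x=0 y25 world [598.12 -49.66 128.26] rel TCP in bay axes -1.3127881774999124 25.72004030128238
tip end world [601.33 -48.89 128.26] rel TCP in bay axes 1.9694548131094456 26.06158796075843
plate L world [584.72 -48.81 179.26] rel TCP in bay axes -14.490400973187409 28.285128908084115
plate R world [610.86 -45.41 179.26] rel TCP in bay axes 11.871569224324283 28.28700386833716
plate far world [597.36 -38.93 179.26] rel TCP in bay axes -0.6760292683712847 36.45273960035114
[[254.1, 203.0]] [array([604.49, -10.65,  70.  ])]
[]
```

```bash
python3 -m jog '[0,0.015,0.003,0,0,0,0.02,0.003,0,-0.05,0,0.02,0.003,0,0,0,0.015,0.0016,0.01,0,0,0,0,0.015,0]' 60
python3 -m jog '[0,0,0,0.015,0,0,0,0,0.01,0,0,0,0,0,0,0,0,0,0,0]' 60
python3 - <<'E'
from h import *
np.set_printoptions(precision=2,suppress=True)
o=bot.get_obs();T=o["tcp_pos"];print(T,o["tcp_rot"],o["ft_force"])
m=bot.camera_model("wrist");a=save("wrist","w5")[140:280,230:350]
b=save("side","s5")[140:250,190:330]
cv2.imwrite("pics/w5z.png",np.hstack([cv2.resize(x,(395,460),interpolation=2) for x in(a,)]+[cv2.resize(b,(400,460),interpolation=2)])[:,:,::-1])
E
```

```text
clock: 8.23
tcp_pos: [604.4, -0.5, 186.8]
tcp_rot: [179.8, 0.0, 97.9]
ft_force: [0.1, 0.2, -1.5]
grip_width: 0.124
grip_force: 58.7
clock: 8.57
tcp_pos: [604.0, -3.8, 161.0]
tcp_rot: [-180.0, -0.0, 97.7]
ft_force: [-0.7, -0.2, 0.0]
grip_width: 0.119
grip_force: 58.7
[603.98  -3.76 160.98] [-179.96   -0.02   97.74] [-0.7  -0.25  0.04]
```

View pics/w5z.png

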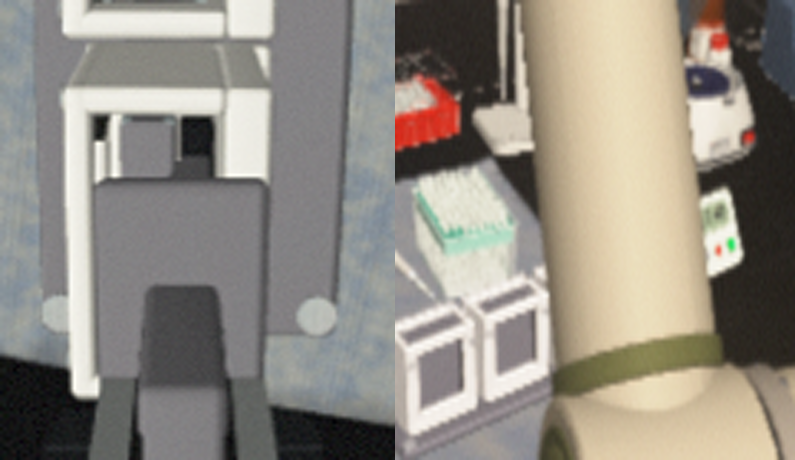

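```bash
python3 - <<'E'
from h import *
np.set_printoptions(precision=2,suppress=True)
g=cv2.cvtColor(cv2.imread("pics/w5.png"),6)
for r in(178,182,185,188,190,192,194): print(r,g[r,274:304].tolist())
m=bot.camera_model("wrist");T=bot.get_obs()["tcp_pos"]
th=np.radians(7.7);ex=np.array([np.cos(th),np.sin(th),0]);ey=np.array([-np.sin(th),np.cos(th),0])
for u in range(280,302,3):
  print(u,[[round(float((atz("wrist",(u,v),z,m)-T)@e),1) for e in(ex,ey)] for v,z in((183,70),(189,78),(193,78))])
E
```

```text
178 [128, 126, 130, 127, 125, 129, 128, 126, 107, 109, 118, 41, 24, 32, 20, 19, 30, 28, 26, 20, 44, 111, 171, 171, 206, 240, 238, 238, 236, 236]
182 [133, 131, 131, 130, 134, 128, 132, 125, 98, 103, 117, 50, 28, 29, 29, 27, 33, 28, 28, 23, 37, 112, 169, 170, 208, 240, 238, 237, 236, 237]
185 [132, 128, 130, 127, 131, 131, 132, 124, 99, 105, 117, 45, 24, 30, 28, 27, 22, 25, 24, 25, 54, 120, 167, 174, 211, 239, 238, 237, 235, 236]
188 [130, 129, 128, 130, 129, 132, 130, 124, 100, 109, 133, 81, 68, 73, 71, 71, 66, 67, 65, 46, 48, 113, 171, 176, 212, 239, 239, 238, 238, 236]
190 [132, 131, 128, 131, 128, 132, 133, 127, 96, 75, 74, 72, 71, 70, 71, 68, 69, 71, 67, 52, 47, 111, 170, 176, 215, 240, 238, 236, 237, 236]
192 [131, 134, 129, 131, 131, 132, 131, 118, 85, 69, 71, 68, 72, 74, 67, 69, 68, 69, 66, 52, 47, 114, 170, 178, 215, 240, 240, 239, 239, 237]
194 [73, 73, 74, 77, 76, 72, 72, 68, 69, 74, 71, 70, 69, 74, 69, 71, 69, 71, 72, 68, 68, 75, 85, 84, 97, 106, 105, 104, 106, 104]
280 [[-3.9, 26.7], [-3.8, 24.7], [-3.8, 22.0]]
283 [[-1.9, 26.7], [-1.8, 24.7], [-1.8, 22.0]]
286 [[0.2, 26.7], [0.1, 24.7], [0.1, 22.0]]
289 [[2.2, 26.7], [2.1, 24.7], [2.1, 22.0]]
292 [[4.3, 26.7], [4.1, 24.7], [4.1, 22.0]]
295 [[6.3, 26.7], [6.1, 24.7], [6.1, 22.0]]
298 [[8.4, 26.8], [8.1, 24.7], [8.1, 22.0]]
301 [[10.4, 26.8], [10.1, 24.7], [10.1, 22.0]]
```

```bash
python3 -m jog '[0,0.0015,0.001,0.004,0,0,0,0,0.006,0,0,0,0,0.008,0,0,0,0,0.006,0,0,0,0,0,0]' 60
python3 - <<'E'
from h import *
o=bot.get_obs();print(o["tcp_rot"],o["ft_force"],o["ft_torque"])
E
```

```text
clock: 9.08
tcp_pos: [604.4, -2.2, 135.6]
tcp_rot: [-179.9, -0.0, 97.7]
ft_force: [0.4, 0.4, -1.8]
grip_width: 0.126
grip_force: 58.7
[-1.79888338e+02 -4.33635742e-02  9.77326442e+01] [ 0.42950222  0.41201172 -1.75080697] [ 0.125814   -0.20078431  0.02882725]
```

```bash
python3 -m jog '[0,0,0.0005,0.005,0,0,0,0.0005,0.005,0,0,0,0,0.004,0,0,0,0,0.003,0,0,0,0,0,0]' 80
python3 - <<'E'
from h import *
o=bot.get_obs();print(o["tcp_rot"],o["ft_force"],o["ft_torque"])
E
```

```text
clock: 9.5
tcp_pos: [605.7, -2.1, 119.6]
tcp_rot: [-180.0, -0.0, 97.7]
ft_force: [1.4, 0.1, -1.8]
grip_width: 0.12
grip_force: 81.5
[-1.79963809e+02 -1.63047972e-02  9.77372916e+01] [ 1.44007306  0.10321992 -1.8135074 ] [ 0.1186811  -0.32786545 -0.00844549]
```

```bash
python3 -m jog '[0,0,0,0.003,0,0,0,0,0.003,0,0,0,0,0.002,0,0,0,0,0,0,0,0,0,0,0]' 80; python3 -m jog '[0,0,0,0.002,0,0,0,0,0,0]' 80
```

```text
clock: 9.92
tcp_pos: [606.1, -2.2, 112.7]
tcp_rot: [180.0, 0.0, 97.7]
ft_force: [0.1, 0.9, 3.7]
grip_width: 0.121
grip_force: 82.3
clock: 10.08
tcp_pos: [606.1, -2.2, 112.1]
tcp_rot: [179.9, 0.0, 97.7]
ft_force: [-4.4, 0.9, 15.0]
grip_width: 0.123
grip_force: 83.8
```

```bash
python3 -m jog '[0,0,-0.001,0,0,0,0,0,0,0]' 80; python3 - <<'E'
from h import *
np.set_printoptions(precision=2,suppress=True)
o=bot.get_obs();T=o["tcp_pos"];print(T,o["ft_force"],o["ft_torque"])
m=bot.camera_model("wrist");a=save("wrist","w6")
for t in ("side","top"):bot.camera(t)
for c in("wrist","side"):
  for t in("wedge_shoulder","bay_wide_mouth","cassette"):print(c,t,[(np.array(r["at"]),round(r["p"],2)) for r in bot.tip_of(c,t)[:2]])
cv2.imwrite("pics/w6z.png",cv2.resize(a[190:330,215:355],(580,580),interpolation=2)[:,:,::-1])
E
```

```text
clock: 10.25
tcp_pos: [605.8, -2.2, 112.1]
tcp_rot: [179.8, 0.0, 97.7]
ft_force: [-0.2, 1.3, 11.8]
grip_width: 0.117
grip_force: 83.4
[605.81  -2.23 112.08] [-0.2   1.25 11.82] [ 0.27  0.   -0.12]
wrist wedge_shoulder [(array([284.6, 250.1]), 0.96)]
wrist bay_wide_mouth []Traceback (most recent call last):
  File "<stdin>", line 7, in <module>
ValueError: it knows: bay_tight, bay_wide, bay_wide_mouth, holder, marker, petri_dish, timer, tray, wedge, wedge_grip, wedge_shoulder
```

```bash
python3 -m jog '[0,0,0,0.0008,0,0,0,0,0,0,0,0,0,0,0]' 100; python3 - <<'E'
from h import *
a=save("wrist","w6")
cv2.imwrite("pics/w6z.png",cv2.resize(a[180:320,215:355],(580,580),interpolation=2)[:,:,::-1])
E
```

```text
clock: 10.75
tcp_pos: [605.8, -2.2, 112.1]
tcp_rot: [179.8, 0.1, 97.7]
ft_force: [-3.5, 2.3, 18.8]
grip_width: 0.119
grip_force: 99.7
```

View pics/w6z.png

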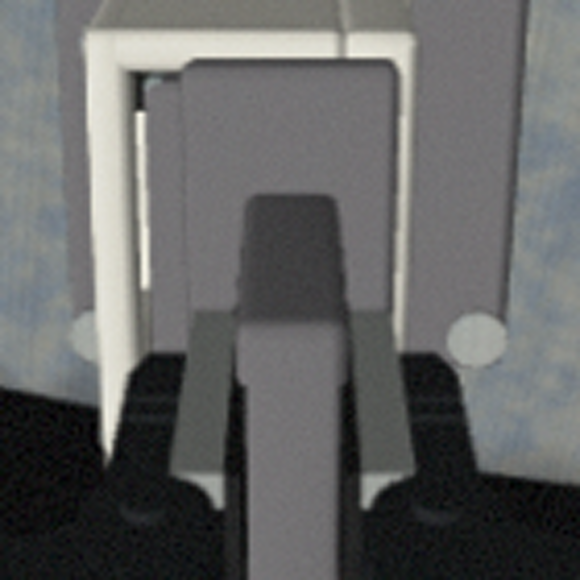

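The hard stop at z = 112.1 matches the seated height: grasp at 98.1 over a 56 mm holder gives 70 − 45 + 87.1. The picture shows the plate lying on the bay's cheeks around (284,250) and the cassette pushed forward to column 252. About 20 N still presses down, so I'm handing in.

```bash
python3 -c "
from cell import bot
o=bot.get_obs();print(o['tcp_pos'],o['ft_force'],o['grip_force'])
print(bot.sign_off())"
```

```text
[605.83416643  -2.22115101 112.13585241] [-2.80982242  3.48248051 18.62346026] 99.71924185752869
the job is handed in; nothing more can be done
None
```

I handed the job in with the wedge pressed to a hard stop in the wide bay, still gripped at about 100 N with about 20 N of downward push; sign-off gave no verdict, and I inferred the seated height and flush cassette from arm height, force and the picture.

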